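# Move the pressure vessels from the heater to the cooling rack in run order

### The arm

A 6-joint arm with a two-finger parallel gripper is mounted at the origin on the work surface. World frame = base frame: x ahead of the robot, y to its left, z up, the work surface at z = 0. Lengths are in mm, angles in rad, forces in N, time in s.
With the tool pointing down it reaches from about 400 to 925 mm from the base axis. Payload 12.5 kg.
Tool frame: the origin (TCP) lies midway between the tips of the shut fingers; the grasp point (between the pads) lies 19 mm behind it (env.grip_depth is the distance from the TCP to the grasp point, in mm); z points along the fingers, y is the line along which they close (so a half turn about z gives the same grasp; the last joint's range is limited). The gripper opens to 95 mm and grips with 3 to 60 N. Pads are 20 mm wide; open, the fingers measure 119 mm over their backs; the gripper's body (75 mm by 180 mm) begins 59 mm behind the grasp point.
Start: joints at [-1.341, 0.491, 1.559, -0, 1.092, -0.106], TCP at [205.976, -590.102, 214.661] pointing down, gripper open.
Joint ranges: [-3.1, 3.1], [-0.84, 2.19], [0.05, 2.79], [-1.13, 4.28], [0.06, 2.93], [-2.69, 2.69]. Speed limits (rad/s): [2.22, 2.22, 2.79, 3.14, 3.14, 3.14].

### API

Orientations are given as [roll, pitch, yaw] about the fixed x, y, z axes, in that order (R = Rz(yaw) Ry(pitch) Rx(roll)).
In Python, from cell import monitor, viewer, order, env gives the robot as it stands.
- The arm moves only by the tool move_arm, never from a script. Its argument "moves" is one flat list of numbers, 4 for each row, row after row: the shift along the tool's x, y, z normalised to -1 to 1, where 1 is 0.15 m, then the turn about the tool's z normalised to -1 to 1, where 1 is pi/2 rad. A call has 1 to 10 rows; each row shifts and turns the commanded pose from where the row before left it, along the tool's axes as they then stand; what a row does not reach is not made up. A row lasts 1/8 s, in which the tool goes at most 62.5 mm and 10.7 degrees, less where a joint would pass 70% of its speed; a pose out of reach is approached as far as the arm can. A call with a number of a shift or a turn outside -1 to 1 is refused whole. A call with a gripper value outside its range is refused whole. "claw" is the finger opening in mm, from 0 to 95.1, set as the call begins (left out, the last holds). The fingers move at their own pace and stop on an object; the grip force is fixed at half the most. Time passes only in rows, so rows that do not move let the fingers close. It gives the time, the measured TCP pose, the force, the opening and the grip force at its end, in the units of the state.
- monitor.state(): the state, without advancing time (a new reading comes with each control period).
- viewer.read_camera(name): name is "scene" or "top"; returns the picture (480x640x3 uint8, red, green, blue); there is no depth.
- viewer.camera_info(name): a dict with "K" (3x3 intrinsics, pixels), "camera_from_world" (4x4, takes a point from world to camera coordinates). Camera axes: x right, y down, z forward; pixel columns grow to the right and rows downward; lengths in mm; the calibration is good to about 2 mm. A picture is of the moment at which its call begins. camera_info takes no time and is no camera call.
- order.job_done(): hands the job in; it is judged then, once.
The state is a dict: "t": time; "joints": joint angles; "qvel": joint speeds; "tau": joint torques, N m; "eef_pos": TCP position; "tcp_rot": TCP orientation; "ft_force": force on the tool from outside, world axes, zero at the start; "moment": the same for the moment, N m; "opening": opening from 0.0 (shut) to 1.0 (fully open); "grip_force": force on a finger pad.
Only numpy, scipy, OpenCV 4.12 (cv2) and the standard library are available. Lean on these libraries where they do the work, as an engineer would, in place of code of your own. Each camera call takes 0.05 s, during which the arm holds its last target. There are 200 camera calls.

### The job

The runs are finished: move the four small pressure vessels from the heater blocks into the four compartments of the cooling rack, one per compartment, keeping their run order: the vessel nearest the temperature probe goes into the compartment next to the rack's handle, the next one along into the next compartment, and so on to the far end. Keep each vessel upright all the way and set it down on the compartment floor before letting go; do not drop it.

Things in the scene. Friction and masses are not known exactly. Their poses are not given: they have to be found in the camera images.
- vessel_a: Loose upright stainless pressure vessel, 0.3-0.6 kg: plain cylinder 40 mm across from underside to 84 mm up; its top is a dark hexagonal cap, 38 mm across corners, with a 12 mm round stub on it; 110 mm tall. Origin: centre of underside, z up its axis; any turn about z. Starts standing in the bore of block_a.
- vessel_b: Loose upright stainless pressure vessel, 0.3-0.6 kg: plain cylinder 40 mm across from underside to 84 mm up; its top is a 38 mm round pressure gauge lying face up, white dial and black needle; 111 mm tall. Origin: centre of underside, z up its axis; any turn about z. Starts standing in the bore of block_b.
- vessel_c: Loose upright stainless pressure vessel, 0.3-0.6 kg: plain cylinder 40 mm across from underside to 84 mm up; its top is a valve stem with a black crossbar (T), 42 mm long and 8 mm thick; 114 mm tall. Origin: centre of underside, z up its axis; any turn about z. Starts standing in the bore of block_c.
- vessel_d: Loose upright stainless pressure vessel, 0.3-0.6 kg: plain cylinder 40 mm across from underside to 84 mm up; its top is a flat round flange, 46 mm across, from 84 to 94 mm above the underside, with a ring of six dark screws and a 12 mm stub; 104 mm tall. Origin: centre of underside, z up its axis; any turn about z. Starts standing in the bore of block_d.
- block_a: Fixed aluminium heater block 62x62x50 mm (all four alike), where vessel_a starts; a 46 mm bore, 38 mm deep, opens upward. Origin: centre of underside, 25 mm above the table; bore floor 12 mm, top 50 mm above it. The four blocks form one straight row, in any order, 64 mm centre to centre along their y, in a white heater housing 112x376 mm, 65 mm high.
- block_b: Fixed aluminium heater block 62x62x50 mm (all four alike), where vessel_b starts; a 46 mm bore, 38 mm deep, opens upward. Origin: centre of underside, 25 mm above the table; bore floor 12 mm, top 50 mm above it. The four blocks form one straight row, in any order, 64 mm centre to centre along their y, in a white heater housing 112x376 mm, 65 mm high.
- block_c: Fixed aluminium heater block 62x62x50 mm (all four alike), where vessel_c starts; a 46 mm bore, 38 mm deep, opens upward. Origin: centre of underside, 25 mm above the table; bore floor 12 mm, top 50 mm above it. The four blocks form one straight row, in any order, 64 mm centre to centre along their y, in a white heater housing 112x376 mm, 65 mm high.
- block_d: Fixed aluminium heater block 62x62x50 mm (all four alike), where vessel_d starts; a 46 mm bore, 38 mm deep, opens upward. Origin: centre of underside, 25 mm above the table; bore floor 12 mm, top 50 mm above it. The four blocks form one straight row, in any order, 64 mm centre to centre along their y, in a white heater housing 112x376 mm, 65 mm high.
- probe: Fixed black-handled temperature probe, 17 to 22 mm wide, upright in the well at either end of the heater (the other end has only a low steel plug), in line with the blocks, 64 mm from the centre of the nearest. Origin: its foot, 67 mm above the table; with its cable, which leaves at the top towards +x, it reaches 65 mm above that.
- rack: Fixed stainless rack 66 (x) by 260 mm (y), nearer or farther than the heater; four compartments 58x60 mm inside, centres at x 0, y +96, +32, -32, -96 mm. Origin: centre of underside, on the table; compartment floors 20 mm, tops of the 4 mm walls 50 mm above it. A flat U-shaped handle sticks out 34 mm at the +y end only, 46 mm above the table, next to the y +96 compartment.
Things that resemble listed ones, but are neither listed nor needed, are in the scene too. What is shaped like the vessel_d but blue or yellow is not meant.

How it is judged:
By the outcome, as a careful person would: the job done as asked, in the order asked, and still so for the second after the job is handed in, with the robot touching nothing.
It also fails if it takes over 109 s, if anything falls off the work surface, if the arm or the gripper's body presses on something with over 40 N, if the wrist force passes 120 N, or if a joint passes its speed limit or range.

## Working session

There is one attempt and no reset: what is moved stays moved. The work goes in short steps, Python scripts to look and compute and a tool call to move; the robot and the scene stay as the last step left them, time stands still between calls to the robot, and variables do not carry over. Pictures are saved under pics/ and viewed, at most 14 in all, crops included, and the job is handed in when it is done.

Besides the shell and the picture viewer there is one more tool, called after ">>>" by a JSON object that holds its "api" and its "payload", one argument or row to a line. move_arm: Moves the arm, as the interface text tells. Scaled input: -1 to 1 covers 0.15 m each way for a shift and pi/2 rad each way for a turn. Its arguments: {"type":"object","properties":{"moves":{"type":"array"},"claw":{"type":"number"}},"required":["moves"]}

```bash
mkdir -p pics; python3 - <<'E'
from cell import monitor, viewer, order, env
import cv2, numpy as np
s=monitor.state(); print({k:np.round(v,3).tolist() for k,v in s.items()})
for n in("scene","top"):
    cv2.imwrite(f"pics/{n}0.png",viewer.read_camera(n)[:,:,::-1])
    i=viewer.camera_info(n); print(n,np.round(i["K"],1).tolist(),np.round(i["camera_from_world"],4).tolist())
E
```

```text
{'t': 0.0, 'joints': [-1.341, 0.492, 1.559, 0.0, 1.092, -0.106], 'qvel': [-0.0, 0.001, 0.0, 0.0, -0.0, -0.001], 'tau': [0.004, -61.264, -25.818, 0.069, 0.048, -0.0], 'eef_pos': [205.928, -589.841, 214.03], 'tcp_rot': [-3.14, -0.0, 0.336], 'ft_force': [-0.195, -0.013, 0.064], 'moment': [-0.004, 0.023, 0.06], 'grip_force': 0.0, 'opening': 1.001}
scene [[455.2, 0.0, 315.4], [0.0, 455.2, 235.2], [0.0, 0.0, 1.0]] [[-0.6018, 0.7986, -0.0101, 369.2127], [0.6884, 0.5124, -0.5134, -385.4885], [-0.4048, -0.3159, -0.8581, 947.4335], [0.0, 0.0, 0.0, 1.0]]
top [[568.7, 0.0, 316.4], [0.0, 568.7, 241.0], [0.0, 0.0, 1.0]] [[-0.0299, -0.9996, 0.0014, 20.4261], [-0.9984, 0.0298, -0.048, 605.6047], [0.048, -0.0028, -0.9988, 987.4131], [0.0, 0.0, 0.0, 1.0]]
```

View pics/top0.png

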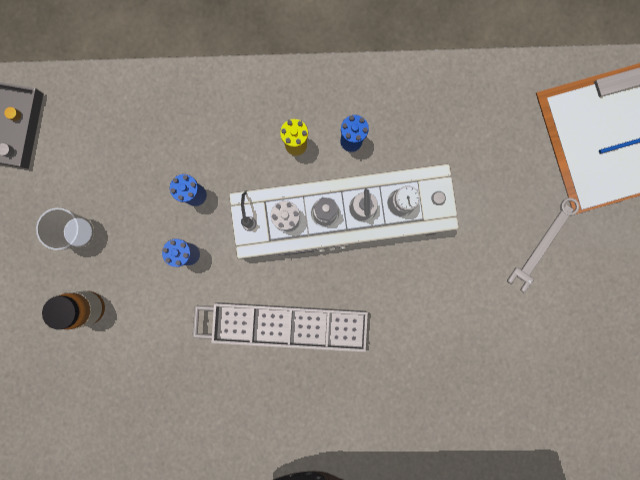

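View pics/scene0.png

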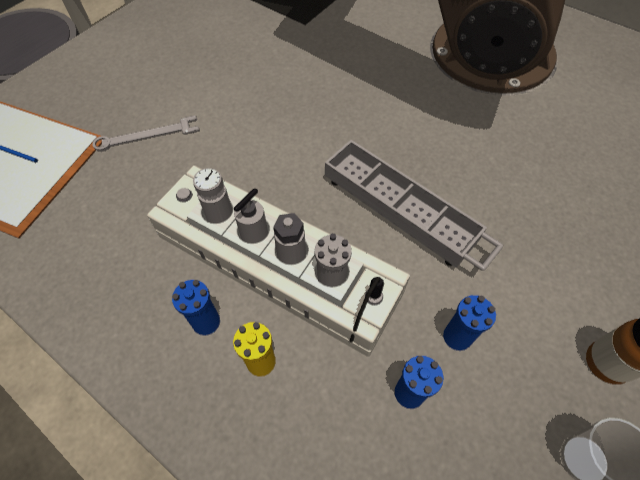

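Top view: the probe is at the left end (248,222). From the probe the order is d (286,216), a (325,211), c (364,206), b (405,201). The rack handle is also at left (205,321), and the compartments run from 236,322 to 346,329. The scene view agrees. I'll enlarge the top view to refine these positions.

```bash
cat > h.py <<'E'
import numpy as np, cv2
from cell import monitor, viewer
def ray(n,uv,z):
    i=viewer.camera_info(n);K=np.array(i["K"]);T=np.array(i["camera_from_world"]);R,t=T[:3,:3],T[:3,3]
    c=-R.T@t; d=R.T@np.linalg.inv(K)@np.r_[uv,1]
    return (c+d*(z-c[2])/d[2])[:2]
def proj(n,p):
    i=viewer.camera_info(n);K=np.array(i["K"]);T=np.array(i["camera_from_world"])
    q=K@(T[:3,:3]@np.array(p)+T[:3,3]); return q[:2]/q[2]
def crop(n,x,y,w,h,k,f):
    im=np.ascontiguousarray(viewer.read_camera(n)[y:y+h,x:x+w,::-1])
    cv2.imwrite(f,cv2.resize(im,None,fx=k,fy=k,interpolation=cv2.INTER_CUBIC))
E
python3 - <<'E'
from h import *
crop("top",190,160,280,200,2.85,"pics/t1.png")
crop("scene",140,130,370,230,2.1,"pics/s1.png")
E
```

```text
(no output)
```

View pics/t1.png

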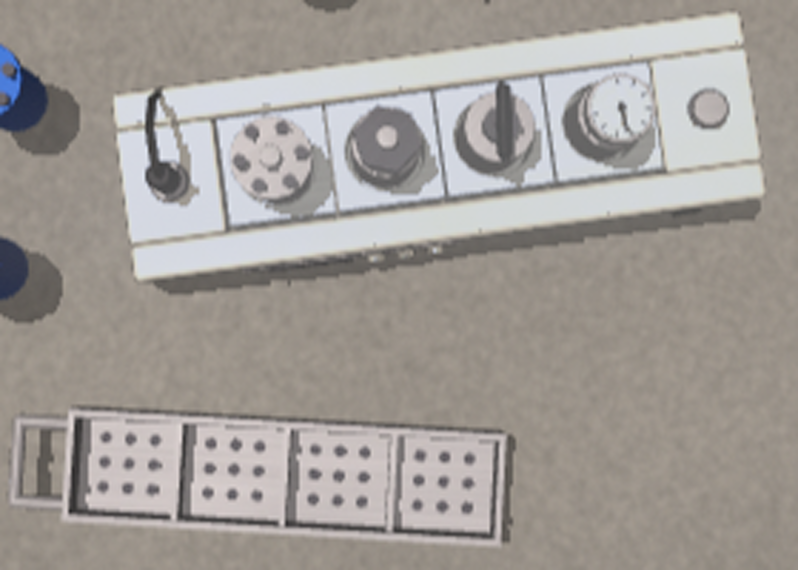

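View pics/s1.png

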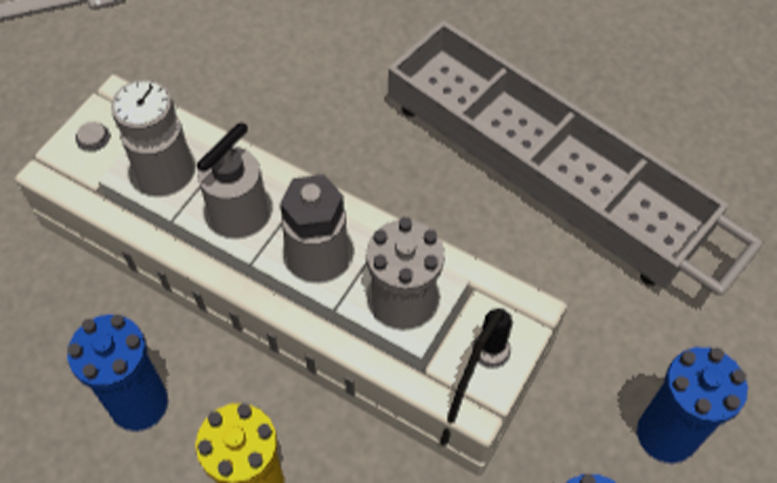

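The enlarged top view (crop pixels) shows the vessel tops at d (271,156), a (386,135), c (504,121) and b (616,108). The middle floor holes of the rack are at (129,463), (233,469), (339,476) and (444,482). The scene crop confirms the order probe-d-a-c-b.

```bash
python3 - <<'E'
from h import *
T=lambda p:(np.array(p)+.5)/2.85-.5+[190,160]
S=lambda p:(np.array(p)+.5)/2.1-.5+[140,130]
tp=dict(d=(271,156,141),a=(386,135,147),c=(504,121,151),b=(616,108,148))
sp=dict(d=(405,243),a=(311,191),c=(223,148),b=(143,101))
for k in tp: print(k,ray("top",T(tp[k][:2]),tp[k][2]).round(1),ray("scene",S(sp[k]),tp[k][2]).round(1))
h=np.array([ray("top",T(p),65) for p in[(114,96),(740,13),(764,195),(136,281)]]);print("housing",h.round(1).tolist(),h.mean(0))
ax=(h[0]+h[3]-h[1]-h[2]);ax/=np.linalg.norm(ax);print("tilt",np.arctan2(-ax[0],ax[1]),[(h.mean(0)+ax*o).round(1).tolist() for o in(96,32,-32,-96)])
r=np.array([ray("top",T(p),50) for p in[(68,409),(508,433),(501,545),(64,520)]]);print("rack",r.round(1).tolist(),r.mean(0))
ax=(r[0]+r[3]-r[1]-r[2]);ax/=np.linalg.norm(ax);print("tilt",np.arctan2(-ax[0],ax[1]),[(r.mean(0)+ax*o).round(1).tolist() for o in(96,32,-32,-96)])
print([ray("top",T(p),20).round(1).tolist() for p in[(129,463),(233,469),(339,476),(444,482)]])
E
```

```text
d [642.3  50.3] [644.9  51.4]
a [651.2 -12.1] [652.2 -11.5]
c [656.4 -75.5] [661.7 -71.2]
b [ 662.  -136.2] [ 663.2 -136.8]
housing [[687.8, 145.8], [726.2, -225.1], [618.0, -234.8], [578.5, 135.3]] [652.63584664 -44.70083429]
tilt 0.10465484022999791 [[642.6, 50.8], [649.3, -12.9], [656.0, -76.5], [662.7, -140.2]]
rack [[504.2, 179.4], [482.2, -80.9], [416.5, -74.5], [438.9, 183.2]] [460.44192905  51.79960375]
tilt -0.08547717285414035 [[468.6, 147.4], [463.2, 83.7], [457.7, 19.9], [452.2, -43.8]]
[[468.6, 148.3], [463.0, 85.0], [456.8, 20.4], [451.3, -43.5]]
```

>>> {"api": "move_arm", "payload": {
  "moves": [0,0,0,-0.112,0,0,0,-0.112,0,0,0,-0.112,0,0,0,-0.112,0,0,0,-0.112,0,0,0,-0.112,0,0,0,-0.114,0,0,0,0],
  "claw": 95
}}

```text
t: 1.2
eef_pos: [206.0, -590.0, 214.5]
tcp_rot: [-3.142, -0.0, 1.569]
ft_force: [0.7, -0.3, 0.3]
opening: 0.994
grip_force: 0.0
```

>>> {"api": "move_arm", "payload": {
  "moves": [0.305,0.208,0,0,0.305,0.208,0,0,0.305,0.208,0,0,0.305,0.208,0,0,0.305,0.208,0,0,0.305,0.208,0,0,0.305,0.208,0,0,0.305,0.208,0,0,0.305,0.208,0,0,0.305,0.208,0,0]
}}

```text
t: 2.45
eef_pos: [519.0, -131.1, 214.8]
tcp_rot: [3.141, 0.0, 1.565]
ft_force: [0.0, -1.1, -0.7]
opening: 1.001
grip_force: 0.0
```

>>> {"api": "move_arm", "payload": {
  "moves": [0.305,0.208,0,0,0.305,0.208,0,0,0.305,0.208,0,0,0.308,0.208,0,0,0,0,0,0,0,0,0,0]
}}

```text
t: 3.2
eef_pos: [642.6, 50.5, 214.3]
tcp_rot: [-3.141, 0.0, 1.568]
ft_force: [-0.0, 0.7, 0.0]
opening: 1.002
grip_force: 0.0
```

>>> {"api": "move_arm", "payload": {
  "moves": [0,0,0.25,0,0,0,0.25,0,0,0,0.2,0,0,0,0.13,0,0,0,0.063,0,0,0,0,0]
}}

```text
t: 3.95
eef_pos: [642.8, 49.9, 80.7]
tcp_rot: [-3.141, 0.0, 1.569]
ft_force: [0.9, -0.3, 0.1]
opening: 1.001
grip_force: 0.0
```

>>> {"api": "move_arm", "payload": {
  "moves": [0,0,0,0,0,0,0,0,0,0,0,0,0,0,0,0,0,0,0,0,0,0,0,0,0,0,0,0,0,0,0,0],
  "claw": 30
}}

```text
t: 4.95
eef_pos: [642.9, 50.7, 80.6]
tcp_rot: [-3.141, 0.0, 1.57]
ft_force: [-0.7, 0.8, 1.1]
opening: 0.477
grip_force: 30.0
```

The opening is 45 mm, so the fingers are bearing on vessel_d's 46 mm flange. I'll regrip with the pads centred on the flange.

>>> {"api": "move_arm", "payload": {
  "moves": [0,0,0,0,0,0,0,0,0,0,0,0,0,0,-0.09,0,0,0,-0.09,0,0,0,0,0],
  "claw": 70
}}

```text
t: 5.7
eef_pos: [643.7, 50.7, 109.4]
tcp_rot: [3.139, 0.0, 1.57]
ft_force: [0.1, -0.4, 0.0]
opening: 0.734
grip_force: 0.0
```

>>> {"api": "move_arm", "payload": {
  "moves": [0,0,0,0,0,0,0,0,0,0,0,0,0,0,0,0,0,0,0,0,0,0,0,0],
  "claw": 30
}}

```text
t: 6.45
eef_pos: [642.8, 50.7, 107.4]
tcp_rot: [-3.141, 0.0, 1.57]
ft_force: [-0.2, -0.3, -3.4]
opening: 0.474
grip_force: 30.0
```

>>> {"api": "move_arm", "payload": {
  "moves": [0,0,-0.03,0,0,0,-0.06,0,0,0,-0.06,0,0,0,-0.06,0,0,0,-0.06,0,0,0,-0.06,0,0,0,-0.04,0,0,0,0,0]
}}

```text
t: 7.45
eef_pos: [643.1, 50.7, 163.6]
tcp_rot: [3.141, 0.0, 1.57]
ft_force: [0.1, -0.6, -6.5]
opening: 0.475
grip_force: 30.0
```

```bash
python3 - <<'E'
from h import *
a=viewer.read_camera("scene")[100:400,200:480];b=viewer.read_camera("top")[120:420,180:460]
cv2.imwrite("pics/l1.png",cv2.resize(np.hstack([a,b])[:,:,::-1],None,fx=1.42,fy=1.42))
E
```

```text
(no output)
```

View pics/l1.png

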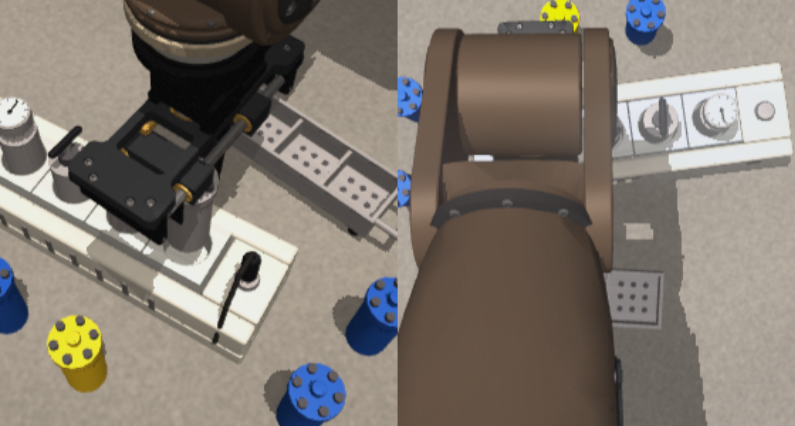

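The scene view shows vessel_d lifted upright in the gripper, with about 6.5 N of weight on the wrist. I'll carry it to the first compartment.

>>> {"api": "move_arm", "payload": {
  "moves": [0,-0.1,0,0,0.03,-0.2,0,0,0.12,-0.2,0,0,0.15,-0.2,0,0,0.15,-0.2,0,0,0.12,-0.16,0,0,0.079,-0.103,0,0,0,0,0,0,0,0,0,0]
}}

```text
t: 8.68
eef_pos: [469.4, 147.9, 163.2]
tcp_rot: [3.141, 0.0, 1.57]
ft_force: [0.0, 0.1, -4.9]
opening: 0.473
grip_force: 30.0
```

>>> {"api": "move_arm", "payload": {
  "moves": [0,0,0.08,0,0,0,0.12,0,0,0,0.12,0,0,0,0.08,0,0,0,0.04,0,0,0,0.02,0,0,0,0,0,0,0,0,0]
}}

```text
t: 9.68
eef_pos: [468.8, 148.2, 94.5]
tcp_rot: [3.141, -0.0, 1.57]
ft_force: [-0.4, -0.8, -5.6]
opening: 0.476
grip_force: 30.0
```

>>> {"api": "move_arm", "payload": {
  "moves": [0,0,0.01,0,0,0,0.01,0,0,0,0.007,0,0,0,0,0,0,0,0,0]
}}

```text
t: 10.3
eef_pos: [468.6, 148.1, 90.2]
tcp_rot: [3.141, 0.0, 1.57]
ft_force: [-1.8, 0.6, -0.8]
opening: 0.476
grip_force: 30.0
```

>>> {"api": "move_arm", "payload": {
  "moves": [0,0,0.004,0,0,0,0,0,0,0,0,0]
}}

```text
t: 10.68
eef_pos: [468.7, 148.2, 90.2]
tcp_rot: [3.141, -0.0, 1.571]
ft_force: [-3.7, -0.6, 9.4]
opening: 0.475
grip_force: 30.0
```

>>> {"api": "move_arm", "payload": {
  "moves": [0,0,0,0,0,0,0,0,0,0,0,0,0,0,0,0,0,0,0,0,0,0,-0.15,0,0,0,-0.3,0,0,0,-0.3,0,0,0,0,0],
  "claw": 90
}}

```text
t: 11.8
eef_pos: [469.7, 148.4, 204.7]
tcp_rot: [3.136, -0.001, 1.571]
ft_force: [-0.5, -0.7, -0.6]
opening: 0.945
grip_force: 0.0
```

>>> {"api": "move_arm", "payload": {
  "moves": [-0.1,0.116,0,0,-0.2,0.22,0,0,-0.22,0.25,0,0,-0.22,0.25,0,0,-0.2,0.23,0,0,-0.127,0.15,0,0,0,0,0,0]
}}

```text
t: 12.68
eef_pos: [651.9, -14.5, 199.4]
tcp_rot: [-3.139, -0.0, 1.568]
ft_force: [-0.7, 0.3, -0.4]
opening: 0.943
grip_force: 0.0
```

>>> {"api": "move_arm", "payload": {
  "moves": [0,0,0.15,0,0,0,0.2,0,0,0,0.2,0,0,0,0.15,0,0,0,0.08,0,0,0,0.033,0,0,0,0,0]
}}

```text
t: 13.55
eef_pos: [651.0, -12.0, 80.2]
tcp_rot: [3.141, 0.0, 1.571]
ft_force: [-0.7, -0.2, -0.1]
opening: 0.948
grip_force: 0.0
```

>>> {"api": "move_arm", "payload": {
  "moves": [0,0,0,0,0,0,0,0,0,0,0,0,0,0,0,0,0,0,0,0,0,0,0,0,0,0,0,0,0,0,0,0],
  "claw": 30
}}

```text
t: 14.55
eef_pos: [650.8, -12.0, 80.0]
tcp_rot: [-3.141, 0.0, 1.57]
ft_force: [-1.1, -0.6, 0.7]
opening: 0.418
grip_force: 30.0
```

>>> {"api": "move_arm", "payload": {
  "moves": [0,0,-0.03,0,0,0,-0.07,0,0,0,-0.08,0,0,0,-0.08,0,0,0,-0.08,0,0,0,-0.06,0,0,0,0,0]
}}

```text
t: 15.42
eef_pos: [651.2, -12.1, 140.9]
tcp_rot: [3.14, 0.0, 1.57]
ft_force: [0.1, 0.5, -5.2]
opening: 0.415
grip_force: 30.0
```

>>> {"api": "move_arm", "payload": {
  "moves": [0.03,-0.1,0,0,0.09,-0.2,0,0,0.12,-0.22,0,0,0.13,-0.23,0,0,0.12,-0.22,0,0,0.09,-0.17,0,0,0.063,-0.113,0,0,0,0,0,0,0,0,0,0]
}}

```text
t: 16.55
eef_pos: [464.0, 84.3, 140.1]
tcp_rot: [3.141, 0.0, 1.57]
ft_force: [-0.7, -0.3, -5.0]
opening: 0.417
grip_force: 30.0
```

>>> {"api": "move_arm", "payload": {
  "moves": [0,0,0.08,0,0,0,0.12,0,0,0,0.12,0,0,0,0.1,0,0,0,0.05,0,0,0,0.02,0,0,0,0,0,0,0,0,0]
}}

```text
t: 17.55
eef_pos: [463.2, 84.5, 66.9]
tcp_rot: [3.141, 0.0, 1.57]
ft_force: [-0.3, -0.0, -5.4]
opening: 0.417
grip_force: 30.0
```

>>> {"api": "move_arm", "payload": {
  "moves": [0,0,0.01,0,0,0,0.01,0,0,0,0.007,0,0,0,0,0,0,0,0,0]
}}

```text
t: 18.18
eef_pos: [463.0, 84.5, 62.9]
tcp_rot: [3.141, 0.0, 1.571]
ft_force: [-2.6, -0.2, 5.8]
opening: 0.417
grip_force: 30.0
```

Vessel_a is in contact with the floor, so I'll release and retreat.

>>> {"api": "move_arm", "payload": {
  "moves": [0,0,0,0,0,0,0,0,0,0,0,0,0,0,0,0,0,0,0,0,0,0,-0.15,0,0,0,-0.3,0,0,0,-0.3,0,0,0,-0.15,0,0,0,0,0],
  "claw": 90
}}

```text
t: 19.42
eef_pos: [463.5, 84.5, 198.8]
tcp_rot: [3.138, -0.0, 1.57]
ft_force: [-0.3, -0.4, -0.8]
opening: 0.943
grip_force: 0.0
```

>>> {"api": "move_arm", "payload": {
  "moves": [-0.1,0.12,0,0,-0.2,0.24,0,0,-0.22,0.27,0,0,-0.22,0.27,0,0,-0.2,0.24,0,0,-0.127,0.153,0,0,0,0,0,0],
  "claw": 60
}}

```text
t: 20.3
eef_pos: [657.9, -78.0, 194.9]
tcp_rot: [-3.139, -0.0, 1.568]
ft_force: [-0.1, 0.4, -0.7]
opening: 0.626
grip_force: 0.0
```

>>> {"api": "move_arm", "payload": {
  "moves": [0,0,0,-0.111,0,0,0,-0.111,0,0,0,-0.111,0,0,0,-0.111,0,0,0,0]
}}

```text
t: 20.92
eef_pos: [656.5, -75.5, 196.6]
tcp_rot: [-3.141, -0.001, 2.267]
ft_force: [-0.2, -0.3, 0.2]
opening: 0.63
grip_force: 0.0
```

```bash
python3 - <<'E'
from h import *
s=viewer.read_camera("scene")
cv2.imwrite("pics/l2.png",s[:,:,::-1])
E
```

```text
(no output)
```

View pics/l2.png

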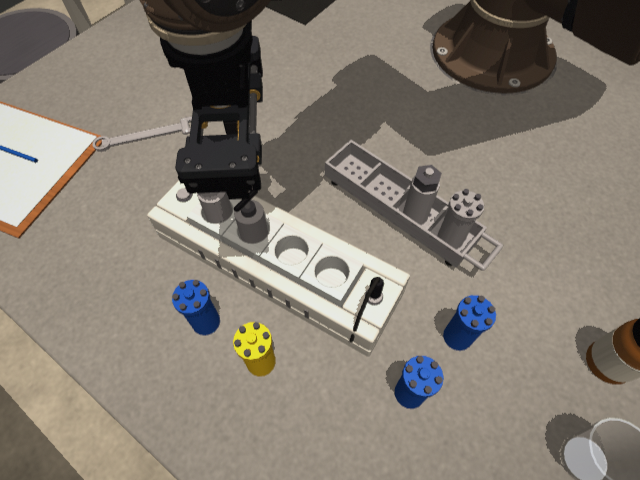

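The scene view shows vessels d and a upright in the two compartments by the handle, and the gripper turned clear of c's crossbar. Next is the descent on c.

>>> {"api": "move_arm", "payload": {
  "moves": [0,0,0.1,0,0,0,0.18,0,0,0,0.18,0,0,0,0.16,0,0,0,0.1,0,0,0,0.056,0,0,0,0,0,0,0,0,0]
}}

```text
t: 21.98
eef_pos: [657.3, -75.7, 81.9]
tcp_rot: [3.141, 0.001, 2.268]
ft_force: [-0.3, -0.9, -0.5]
opening: 0.632
grip_force: 0.0
```

>>> {"api": "move_arm", "payload": {
  "moves": [0,0,0,0,0,0,0,0,0,0,0,0,0,0,0,0,0,0,0,0,0,0,0,0],
  "claw": 30
}}

```text
t: 22.72
eef_pos: [657.0, -75.7, 81.4]
tcp_rot: [3.141, 0.0, 2.268]
ft_force: [-1.6, -0.5, 4.8]
opening: 0.414
grip_force: 30.0
```

>>> {"api": "move_arm", "payload": {
  "moves": [0,0,-0.03,0,0,0,-0.07,0,0,0,-0.08,0,0,0,-0.08,0,0,0,-0.08,0,0,0,-0.06,0,0,0,0,0]
}}

```text
t: 23.6
eef_pos: [657.2, -75.7, 141.9]
tcp_rot: [3.141, 0.001, 2.268]
ft_force: [-0.2, -0.5, -2.9]
opening: 0.419
grip_force: 30.0
```

>>> {"api": "move_arm", "payload": {
  "moves": [0,0,0,0.111,0,0,0,0.111,0,0,0,0.111,0,0,0,0.111,0,0,0,0]
}}

```text
t: 24.22
eef_pos: [656.7, -75.6, 140.6]
tcp_rot: [-3.141, -0.0, 1.572]
ft_force: [-0.7, 0.1, -4.1]
opening: 0.418
grip_force: 30.0
```

>>> {"api": "move_arm", "payload": {
  "moves": [0.03,-0.1,0,0,0.09,-0.21,0,0,0.12,-0.24,0,0,0.13,-0.25,0,0,0.12,-0.24,0,0,0.09,-0.18,0,0,0.059,-0.112,0,0,0,0,0,0,0,0,0,0]
}}

```text
t: 25.35
eef_pos: [458.3, 20.0, 141.2]
tcp_rot: [3.14, 0.0, 1.571]
ft_force: [-0.4, -0.2, -3.6]
opening: 0.416
grip_force: 30.0
```

>>> {"api": "move_arm", "payload": {
  "moves": [0,0,0.08,0,0,0,0.12,0,0,0,0.12,0,0,0,0.1,0,0,0,0.05,0,0,0,0.02,0,0,0,0,0,0,0,0,0]
}}

```text
t: 26.35
eef_pos: [457.4, 20.3, 68.0]
tcp_rot: [3.141, 0.0, 1.57]
ft_force: [-0.5, -0.1, -2.7]
opening: 0.417
grip_force: 30.0
```

>>> {"api": "move_arm", "payload": {
  "moves": [0,0,0.01,0,0,0,0.01,0,0,0,0.007,0,0,0,0,0,0,0,0,0]
}}

```text
t: 26.98
eef_pos: [457.2, 20.3, 64.3]
tcp_rot: [3.141, 0.0, 1.571]
ft_force: [-3.7, -0.2, 11.9]
opening: 0.415
grip_force: 30.0
```

>>> {"api": "move_arm", "payload": {
  "moves": [0,0,0,0,0,0,0,0,0,0,0,0,0,0,0,0,0,0,0,0,0,0,-0.15,0,0,0,-0.3,0,0,0,-0.3,0,0,0,-0.15,0,0,0,0,0],
  "claw": 90
}}

```text
t: 28.22
eef_pos: [457.7, 20.3, 199.9]
tcp_rot: [3.138, 0.0, 1.57]
ft_force: [1.0, -0.3, -0.2]
opening: 0.944
grip_force: 0.0
```

>>> {"api": "move_arm", "payload": {
  "moves": [-0.1,0.13,0,0,-0.2,0.26,0,0,-0.22,0.285,0,0,-0.22,0.285,0,0,-0.19,0.25,0,0,-0.125,0.16,0,0,0,0,0,0,0,0,0,0]
}}

```text
t: 29.22
eef_pos: [661.7, -137.5, 197.2]
tcp_rot: [-3.139, -0.001, 1.57]
ft_force: [-0.3, -0.1, 0.2]
opening: 0.948
grip_force: 0.0
```

>>> {"api": "move_arm", "payload": {
  "moves": [0,0,0.1,0,0,0,0.18,0,0,0,0.18,0,0,0,0.16,0,0,0,0.1,0,0,0,0.065,0,0,0,0,0,0,0,0,0]
}}

```text
t: 30.22
eef_pos: [662.9, -138.1, 81.6]
tcp_rot: [3.14, 0.0, 1.57]
ft_force: [-0.2, 0.1, 0.7]
opening: 0.947
grip_force: 0.0
```

>>> {"api": "move_arm", "payload": {
  "moves": [0,0,0,0,0,0,0,0,0,0,0,0,0,0,0,0,0,0,0,0,0,0,0,0,0,0,0,0,0,0,0,0],
  "claw": 30
}}

```text
t: 31.22
eef_pos: [662.5, -138.0, 80.8]
tcp_rot: [-3.141, 0.0, 1.57]
ft_force: [-0.6, -0.2, -0.3]
opening: 0.417
grip_force: 30.0
```

>>> {"api": "move_arm", "payload": {
  "moves": [0,0,-0.03,0,0,0,-0.07,0,0,0,-0.08,0,0,0,-0.08,0,0,0,-0.08,0,0,0,-0.06,0,0,0,0,0]
}}

```text
t: 32.1
eef_pos: [662.9, -138.1, 141.7]
tcp_rot: [3.14, 0.0, 1.57]
ft_force: [-0.2, -0.2, -5.3]
opening: 0.414
grip_force: 30.0
```

>>> {"api": "move_arm", "payload": {
  "moves": [0.03,-0.1,0,0,0.09,-0.22,0,0,0.12,-0.26,0,0,0.13,-0.27,0,0,0.12,-0.25,0,0,0.08,-0.19,0,0,0.059,-0.115,0,0,0,0,0,0,0,0,0,0]
}}

```text
t: 33.22
eef_pos: [452.7, -43.9, 140.9]
tcp_rot: [3.141, 0.0, 1.57]
ft_force: [0.1, -0.1, -5.2]
opening: 0.414
grip_force: 30.0
```

>>> {"api": "move_arm", "payload": {
  "moves": [0,0,0.08,0,0,0,0.12,0,0,0,0.12,0,0,0,0.1,0,0,0,0.05,0,0,0,0.02,0,0,0,0,0,0,0,0,0]
}}

```text
t: 34.22
eef_pos: [452.1, -43.7, 67.7]
tcp_rot: [3.141, 0.0, 1.57]
ft_force: [0.6, -0.0, -5.4]
opening: 0.416
grip_force: 30.0
```

>>> {"api": "move_arm", "payload": {
  "moves": [0,0,0.01,0,0,0,0.01,0,0,0,0.005,0,0,0,0,0,0,0,0,0]
}}

```text
t: 34.85
eef_pos: [451.9, -43.6, 63.7]
tcp_rot: [3.141, 0.0, 1.57]
ft_force: [-1.7, 1.0, 1.4]
opening: 0.418
grip_force: 30.0
```

Vessel_b is touching the floor. I'll press down about 0.5 mm, release, raise and move clear.

>>> {"api": "move_arm", "payload": {
  "moves": [0,0,0.003,0,0,0,0,0]
}}

```text
t: 35.1
eef_pos: [451.9, -43.6, 63.6]
tcp_rot: [3.141, 0.0, 1.57]
ft_force: [-3.2, 0.1, 9.8]
opening: 0.418
grip_force: 30.0
```

>>> {"api": "move_arm", "payload": {
  "moves": [0,0,0,0,0,0,0,0,0,0,0,0,0,0,0,0,0,0,0,0,0,0,-0.15,0,0,0,-0.3,0,0,0,-0.3,0,0,0,-0.2,0,0,0,0,0],
  "claw": 90
}}

```text
t: 36.35
eef_pos: [452.6, -43.7, 207.4]
tcp_rot: [3.138, 0.001, 1.571]
ft_force: [-0.1, 0.5, -0.5]
opening: 0.945
grip_force: 0.0
```

>>> {"api": "move_arm", "payload": {
  "moves": [-0.2,0.1,0,0,-0.3,0.15,0,0,-0.3,0.15,0,0,-0.3,0.15,0,0,-0.3,0.1,0,0,-0.2,0,0,0,0,0,0,0,0,0,0,0]
}}

```text
t: 37.35
eef_pos: [548.9, -282.9, 204.6]
tcp_rot: [-3.14, -0.001, 1.57]
ft_force: [-0.0, -0.1, 0.3]
opening: 0.943
grip_force: 0.0
```

```bash
python3 - <<'E'
from h import *
a=viewer.read_camera("scene")[100:400,200:520];b=viewer.read_camera("top")[120:420,170:470]
cv2.imwrite("pics/l3.png",cv2.resize(np.hstack([a,b])[:,:,::-1],None,fx=1.28,fy=1.28))
E
```

```text
(no output)
```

View pics/l3.png

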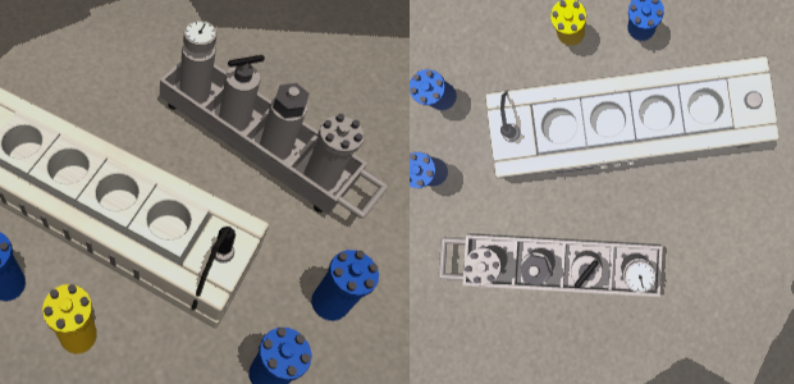

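All four vessels stand upright in the rack. From the handle they run d, a, c, b, and the heater bores are empty.

```bash
python3 -c "
from cell import order
print(order.job_done())"
```

```text
the job is handed in; nothing more can be done
None
```

The job is handed in: the four vessels stand upright in the cooling rack in run order, d, a, c, b from the handle end, each lowered onto its compartment floor before release, and the arm had finished and moved clear by 37 s.

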